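# Swap the control vial kept behind the bottles

### The arm

A 6-joint arm with a two-finger parallel gripper is mounted at the origin on a cart in front of the work surface, level with it; the furniture and walls round the work are solid. World frame = base frame: x ahead of the robot, y to its left, z up, the work surface at z = 0. Lengths are in m, angles in rad, forces in N, time in s.
With the tool pointing down it reaches from about 0.275 to 0.75 m from the base axis. Payload 10.2 kg.
Tool frame: the origin (TCP) lies midway between the tips of the shut fingers; the grasp point (between the pads) lies 19 mm behind it (env.hold_point_z is the distance from the TCP to the grasp point, in m); x points along the fingers, z is the direction in which the jaws open and shut, and the axes are right-handed (so a half turn about x gives the same grasp; the last joint's range is limited). The gripper opens to 85 mm and grips with 20 to 120 N. Pads are 22 mm wide; open, the fingers measure 114 mm over their backs; the gripper's body (76 mm by 85 mm) begins 54 mm behind the grasp point. The pads swing forward as they close: fully open they stand 13 mm farther back than shut.
Start: joints at [-1.351, 0.313, 1.498, -0, 1.331, -0.223], TCP at [0.225, -0.474, 0.231] pointing down, gripper open.
Joint ranges: [-2.94, 2.94], [-0.97, 2.17], [0.19, 2.56], [-1.23, 4.37], [0.02, 3.11], [-2.88, 2.88]. Speed limits (rad/s): [2.39, 2.39, 3.01, 3.14, 3.14, 3.14].

### API

Orientations are given as a unit quaternion [x, y, z, w].
In Python, from bench import env, kinematics, monitor, eyes, job gives the robot as it stands. The module is installed in compiled form; this text tells all that it offers. Calls block until the motion is done:
- env.reach(position, orientation): joint-space move of the TCP to a pose.
- env.movel(position, velocity=0.15, frame=None, guard=None): straight line of the TCP; frame=None keeps the orientation; velocity is the mean speed in m/s. With guard (N) it stops when the force on the tool has changed by that much, and returns True; else False.
- env.set_joints(angles): joint-space move.
- env.release() and env.close_gripper(effort=None): open the fingers fully, or close them until they stop; effort is the grip in N (None keeps the last).
- env.hold(seconds).
- kinematics.ik(position, orientation): joint angles nearest the present ones, or None.
- monitor.sense(): the state.
- eyes.grab_frame(name): name is "scene" or "top" or "wrist"; returns a dict with "frame" (480x640x3 uint8, red, green, blue), "mtx" (3x3 intrinsics, pixels), "view" (4x4, takes a point from world to camera coordinates). Camera axes: x right, y down, z forward; pixel columns grow to the right and rows downward; lengths in m; the calibration is good to about 2 mm. A picture is of the moment at which its call begins. There is no depth.
A pose or a line that the arm cannot do raises env.MotionError and nothing moves.
- job.hand_in(): hands the job in, once; it reports no verdict.
The state is a dict: "clock": time; "joints": joint angles; "qvel": joint speeds; "joint_efforts": joint torques, N m; "position": TCP position; "ee_rot": TCP orientation; "contact_force": force on the tool from outside, world axes, zero at the start; "ft_torque": the same for the moment, N m; "finger_gap": opening from 0.0 (shut) to 1.0 (fully open).
Only numpy, scipy, OpenCV 4.12 (cv2) and the standard library are available. Lean on these libraries where they do the work, as an engineer would, in place of code of your own. Each camera call takes 0.05 s, during which the arm holds its last target.

### The job

Swap the control vials: the green-capped vial stands at the back of the grey caddy, behind the white strip bottle and the brown stain bottle. First set both bottles aside in the white side tray; with them there, stand the green-capped vial on the centre of the yellow disc and the red-capped vial on the white mark that it left in the caddy; only then put the bottles back, the white one on the centre of the teal pad and the brown one on the centre of the orange pad. Keep bottles and vials upright and leave the white-lidded sample pot where it stands.

Things in the scene. Friction and masses are not known exactly. Their poses are not given: they have to be found in the camera images.
- strip_bottle: loose white round bottle with wide white cap and a teal band on its label, 44 mm diameter, 98 mm tall, body 42 mm diameter, the cap 44 mm diameter from 76 to 98 mm up is its widest part and best gripped; origin at the centre of its underside, z up. Starts on the teal pad.
- stain_bottle: loose brown round bottle with narrow black cap and an orange label, body 48 mm diameter and straight up to 61 mm above its underside, cap 31 mm diameter from 87 to 104 mm, 104 mm tall in all; origin at the centre of its underside, z up. Starts on the orange pad.
- green_vial: loose small white vial with green cap, 45 mm tall: 24 mm diameter body, straight up to 18 mm, then a shoulder; cap 21 mm diameter from 31 to 45 mm; origin at the centre of its underside, z up. Starts on the white mark of the caddy, behind the bottles.
- red_vial: loose small white vial with red cap, 45 mm tall: 24 mm diameter body, straight up to 18 mm, then a shoulder; cap 21 mm diameter from 31 to 45 mm; origin at the centre of its underside, z up. Starts alone on the bare worktop, far left or far right.
- caddy: fixed grey plate 146 x 152 mm, 8 mm thick; a low rail (13 mm high) along its back edge, 40 mm behind the mark. Origin on the worktop under the centre of its white mark (36 mm wide, top 10 mm above the worktop) where a vial stands. x axis to the back (away from the robot, turned up to 17 deg), y left, z up. Its two pads are centred at x = -0.044, y = +-0.036, teal left or right.
- teal_pad: fixed round teal pad, 66 mm diameter, 3 mm thick, lying on the caddy; origin at the centre of its underside (8 mm above the worktop); its top is 11 mm above the worktop. The white strip bottle belongs here.
- orange_pad: fixed round orange pad, 66 mm diameter, 3 mm thick, lying on the caddy; origin at the centre of its underside (8 mm above the worktop); its top is 11 mm above the worktop. The brown stain bottle belongs here.
- side_tray: fixed shallow white open tray, 120 mm along its x, 170 mm along its y, 14 mm high, walls and floor 4 mm thick; origin at the centre of its underside. Both bottles fit side by side along its y.
- yellow_disc: fixed round yellow disc, 60 mm diameter, 8 mm high, on the worktop far right or far left; origin at the centre of its underside.
- white_pot: loose small sample pot with white lid, 45 mm diameter, 48 mm tall, standing behind the caddy; origin at the centre of its underside. Must not be disturbed.
Not all that is in view belongs to the job. Leave any purple look-alike of the strip_bottle alone.

How it is judged:
By the outcome, as a careful person would: the job done as asked, in the order asked, and still so for the second after the job is handed in, with the robot touching nothing.
It also fails if it takes over 123 s, if anything falls off the work surface, if the arm or the gripper's body presses on something with over 40 N, if the wrist force passes 120 N, or if a joint passes its speed limit or range.

## Working session

There is one attempt and no reset: what is moved stays moved. The work goes in short steps, each a Python script; the robot and the scene stay as the last script left them, time stands still between calls to the robot, and variables do not carry over. Pictures are saved under pics/ and viewed, and the job is handed in when it is done.

```bash
mkdir -p pics; ls
python3 - <<'E'
from bench import env, kinematics, monitor, eyes, job
import cv2, numpy as np
for n in ["scene","top","wrist"]:
    f=eyes.grab_frame(n); cv2.imwrite(f"pics/{n}0.png",f["frame"][:,:,::-1])
    np.savez(f"pics/{n}0.npz",**f)
    print(n,f["mtx"].round(1).tolist(),f["view"].round(3).tolist())
s=monitor.sense(); print(s, env.hold_point_z)
E
```

```text
pics
scene [[617.3, 0.0, 327.9], [0.0, 617.3, 244.2], [0.0, 0.0, 1.0]] [[-0.797, -0.604, -0.011, 0.426], [-0.35, 0.476, -0.807, 0.196], [0.493, -0.639, -0.591, 1.259], [0.0, 0.0, 0.0, 1.0]]
top [[438.6, 0.0, 322.0], [0.0, 438.6, 239.0], [0.0, 0.0, 1.0]] [[-0.0, -1.0, -0.024, 0.068], [-0.992, 0.003, -0.124, 0.521], [0.124, 0.024, -0.992, 1.091], [0.0, 0.0, 0.0, 1.0]]
wrist [[415.1, 0.0, 314.2], [0.0, 415.1, 235.7], [0.0, 0.0, 1.0]] [[0.428, -0.904, -0.002, -0.525], [-0.871, -0.413, 0.267, -0.035], [-0.242, -0.113, -0.964, 0.379], [0.0, 0.0, 0.0, 1.0]]
{'clock': 0.15, 'joints': array([-1.35136850e+00,  3.13342972e-01,  1.49821752e+00, -2.86511125e-05,
        1.33100420e+00, -2.23418295e-01]), 'qvel': array([-1.70870382e-03, -1.89729799e-03,  2.67163618e-05, -1.18163973e-03,
        1.16262907e-03,  3.62138980e-04]), 'joint_efforts': array([ 1.72807493e-03, -4.12370968e+01, -2.59796065e+01, -1.86016600e-04,
        3.24095694e-03, -3.36776520e-05]), 'position': array([ 0.22490286, -0.47418895,  0.2308725 ]), 'ee_rot': array([ 0.37821834,  0.59785275, -0.37774524,  0.59735376]), 'contact_force': array([-0.65277676, -0.00596467,  0.65581842]), 'ft_torque': array([-0.01060547, -0.0397974 ,  0.00924618]), 'finger_gap': 1.0018398383860443} 0.0187
```

View pics/scene0.png

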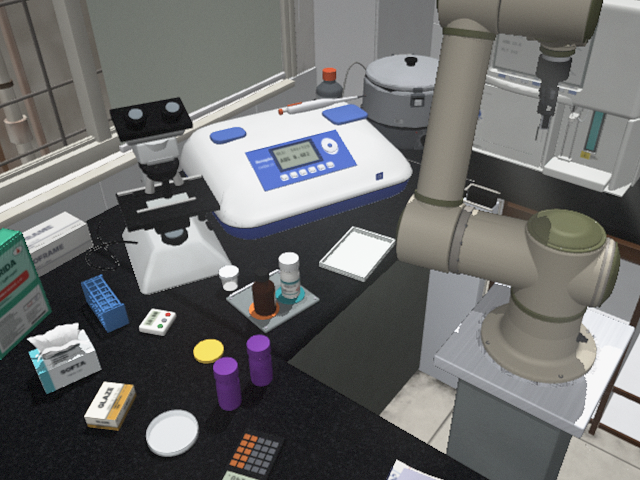

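View pics/top0.png

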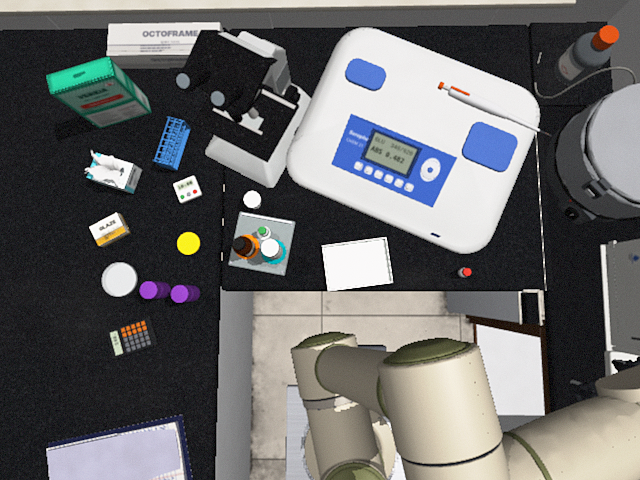

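View pics/wrist0.png

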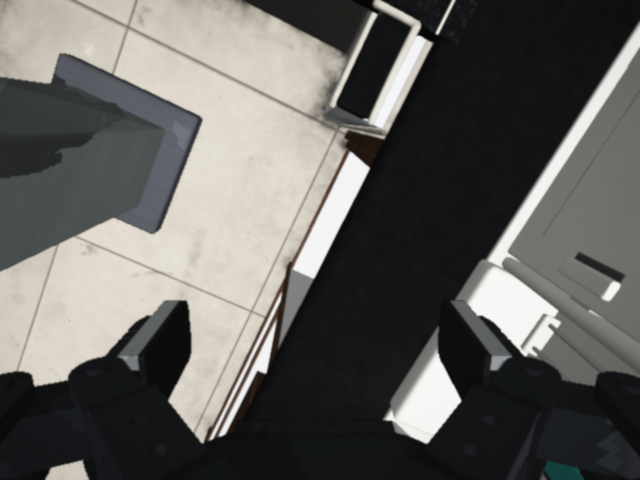

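Top view: the white pot is at (252,200) and the caddy at about (262,243). On the caddy are the brown bottle (245,245), the white bottle (270,247) and the green cap (264,232). The side tray is at (357,263), the red vial at (465,272), the yellow disc at (188,243), and the purple look-alikes at (150,290) and (183,293). I'll measure from colour masks next.

```bash
cat > h.py <<'E'
import numpy as np, cv2
def ray(f,u,v):
    K=f["mtx"];V=f["view"];R=V[:3,:3];t=V[:3,3]
    d=R.T@np.linalg.solve(K,np.array([u,v,1.0])); o=-R.T@t
    return o,d
def onz(f,u,v,z):
    o,d=ray(f,u,v); return o+d*(z-o[2])/d[2]
def proj(f,p):
    c=f["view"][:3,:3]@np.asarray(p,float)+f["view"][:3,3]; q=f["mtx"]@c; return q[:2]/q[2]
def blobs(f,lo,hi,minarea=15,box=None):
    hsv=cv2.cvtColor(f["frame"],cv2.COLOR_RGB2HSV)
    m=cv2.inRange(hsv,np.array(lo),np.array(hi))
    if box is not None:
        k=np.zeros_like(m);x0,y0,x1,y1=box;k[y0:y1,x0:x1]=255;m&=k
    n,l,s,c=cv2.connectedComponentsWithStats(m)
    return m,sorted([(int(s[i,4]),c[i].round(1).tolist(),s[i,:4].tolist()) for i in range(1,n) if s[i,4]>=minarea],reverse=True)
E
python3 - <<'E'
from h import *
t=dict(np.load("pics/top0.npz")); s=dict(np.load("pics/scene0.npz"))
for n,lo,hi,z in [("yellow",(25,150,150),(35,255,255),.008),("green",(45,80,60),(75,255,255),.055),("red",(0,150,100),(5,255,255),.045),("orange",(6,150,120),(18,255,255),.011),("teal",(83,80,80),(98,255,255),.011),("white",(0,0,200),(179,40,255),.014)]:
    m,b=blobs(t,lo,hi,box=(170,180,520,300))
    for a in b[:6]: print(n,a,onz(t,*a[1],z).round(4))
m,b=blobs(t,(0,0,185),(179,30,255),box=(315,230,400,295))
c,_=cv2.findContours(m,0,2); c=max(c,key=cv2.contourArea); r=cv2.minAreaRect(c); print(r)
print("tray",onz(t,*r[0],.012),[onz(t,*p,.014)[:2].round(3).tolist() for p in cv2.boxPoints(r)])
im=t["frame"][180:300,215:315,::-1]; a=cv2.resize(im,None,fx=4,fy=4,interpolation=cv2.INTER_NEAREST)
im=s["frame"][245:345,210:330,::-1]; b=cv2.resize(im,(400*120//100,480)[::1],interpolation=cv2.INTER_CUBIC)[:,:395]
cv2.imwrite("pics/crop0.png",np.hstack([a,b]))
E
```

```text
yellow (419, [188.0, 242.8], [177, 232, 23, 23]) [0.5157 0.4214 0.008 ]
green (45, [261.7, 230.1], [258, 227, 8, 7]) [0.5419 0.2191 0.055 ]
red (59, [466.9, 271.5], [463, 268, 9, 8]) [ 0.4371 -0.2946  0.045 ]
orange (121, [251.1, 247.1], [237, 235, 22, 24]) [0.5035 0.2534 0.011 ]
teal (184, [275.6, 254.9], [261, 239, 25, 25]) [0.4828 0.1888 0.011 ]
white (7811, [429.8, 208.1], [297, 180, 218, 73]) [ 0.6044 -0.2145  0.014 ]
white (2983, [355.9, 263.8], [322, 237, 71, 54]) [ 0.459  -0.0201  0.014 ]
white (365, [186.4, 189.5], [173, 180, 28, 23]) [0.658  0.4291 0.014 ]
white (314, [268.6, 244.6], [258, 226, 21, 31]) [0.5096 0.2071 0.014 ]
white (271, [396.4, 294.5], [346, 292, 90, 8]) [ 0.3802 -0.1227  0.014 ]
white (266, [302.3, 295.1], [270, 292, 51, 8]) [0.3787 0.1182 0.014 ]
((360.3620910644531, 266.2056884765625), (57.412296295166016, 76.02606201171875), 88.63607025146484)
tray [ 0.45284458 -0.0316376   0.012     ] [[0.525, 0.068], [0.529, -0.129], [0.381, -0.129], [0.377, 0.065]]
```

View pics/crop0.png

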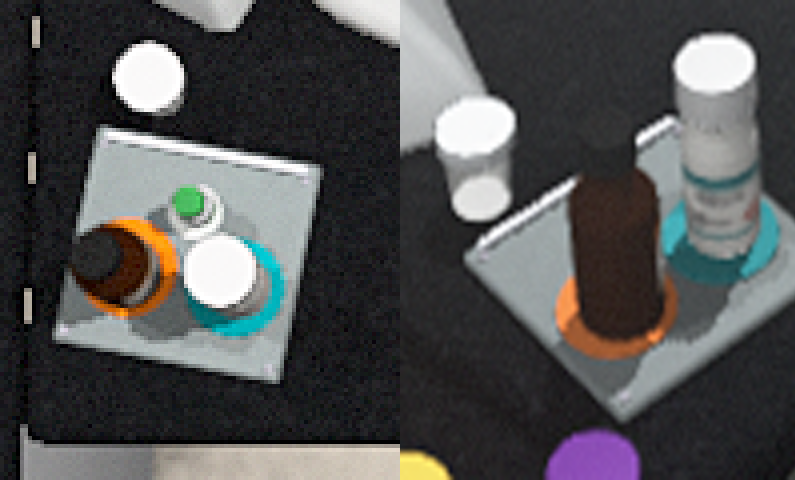

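```bash
cat >> h.py <<'E'
from scipy.spatial.transform import Rotation as Rn
def Q(psi):
    x=np.array([0,0,-1.]); z=np.array([np.cos(psi),np.sin(psi),0]); y=np.cross(z,x)
    return Rn.from_matrix(np.stack([x,y,z],1)).as_quat()
E
python3 - <<'E'
from h import *
from bench import kinematics, monitor
w=dict(np.load("pics/wrist0.npz")); s=monitor.sense()
R=Rn.from_quat(s["ee_rot"]).as_matrix(); V=w["view"]; o=-V[:3,:3].T@V[:3,3]
print("campos tool",R.T@(o-s["position"]),"fwd tool",R.T@V[2,:3],"imgx tool",R.T@V[0,:3])
print(R.round(2))
for p in [(.45,.1,.35),(.40,.12,.35),(.51,.2,.1),(.45,-.02,.1),(.437,-.295,.03),(.516,.421,.05)]:
    for psi in np.radians([-102,-57,-12,33,78,123,168]):
        q=kinematics.ik(np.array(p),Q(psi)); print(p,round(np.degrees(psi)), None if q is None else q.round(2))
E
```

```text
campos tool [-0.14245861  0.06678309  0.00033877] fwd tool [ 9.63545671e-01 -2.67542414e-01 -8.92235296e-04] imgx tool [ 7.99785649e-04 -4.54525760e-04  9.99999577e-01]
[[-0.    0.9   0.43]
 [ 0.    0.43 -0.9 ]
 [-1.    0.   -0.  ]]
(0.45, 0.1, 0.35) -102 [-0.04  0.11  1.44 -0.    1.59  1.74]
(0.45, 0.1, 0.35) -57 [-0.04  0.11  1.44 -0.    1.59  0.96]
(0.45, 0.1, 0.35) -12 [-0.04  0.11  1.44 -0.    1.59  0.17]
(0.45, 0.1, 0.35) 33 [-0.04  0.11  1.44 -0.    1.59 -0.61]
(0.45, 0.1, 0.35) 78 [-0.04  0.11  1.44 -0.    1.59 -1.4 ]
(0.45, 0.1, 0.35) 123 [-0.04  0.11  1.44  0.    1.59 -2.18]
(0.45, 0.1, 0.35) 168 None
(0.4, 0.12, 0.35) -102 [ 0.01  0.01  1.55 -0.    1.58  1.79]
(0.4, 0.12, 0.35) -57 [ 0.01  0.01  1.55 -0.    1.58  1.  ]
(0.4, 0.12, 0.35) -12 [ 0.01  0.01  1.55 -0.    1.58  0.22]
(0.4, 0.12, 0.35) 33 [ 0.01  0.01  1.55 -0.    1.58 -0.57]
(0.4, 0.12, 0.35) 78 [ 0.01  0.01  1.55 -0.    1.58 -1.35]
(0.4, 0.12, 0.35) 123 [ 0.01  0.01  1.55 -0.    1.58 -2.14]
(0.4, 0.12, 0.35) 168 None
(0.51, 0.2, 0.1) -102 [ 0.16  0.5   1.59 -0.    1.05  1.94]
(0.51, 0.2, 0.1) -57 [ 0.16  0.5   
[... 863 characters left out ...]
2 [-0.82  0.57  1.71 -0.    0.87 -0.61]
(0.437, -0.295, 0.03) 33 [-0.82  0.57  1.71 -0.    0.87 -1.39]
(0.437, -0.295, 0.03) 78 [-0.82  0.57  1.71 -0.    0.87 -2.18]
(0.437, -0.295, 0.03) 123 None
(0.437, -0.295, 0.03) 168 [-0.82  0.57  1.71 -0.    0.87  2.53]
(0.516, 0.421, 0.05) -102 [ 0.51  0.79  1.22 -0.    1.13  2.29]
(0.516, 0.421, 0.05) -57 [ 0.51  0.79  1.22 -0.    1.13  1.5 ]
(0.516, 0.421, 0.05) -12 [ 0.51  0.79  1.22 -0.    1.13  0.72]
(0.516, 0.421, 0.05) 33 [ 0.51  0.79  1.22 -0.    1.13 -0.07]
(0.516, 0.421, 0.05) 78 [ 0.51  0.79  1.22 -0.    1.13 -0.85]
(0.516, 0.421, 0.05) 123 [ 0.51  0.79  1.22 -0.    1.13 -1.64]
(0.516, 0.421, 0.05) 168 [ 0.51  0.79  1.22 -0.    1.13 -2.42]
```

Run:
```python
from h import *
from bench import env, monitor, eyes
t0=monitor.sense()["clock"]
env.reach(np.array([.47,.08,.40]),Q(np.radians(-90)))
f=eyes.grab_frame("wrist"); np.savez("pics/wrist1.npz",**f); cv2.imwrite("pics/wrist1.png",f["frame"][:,:,::-1])
print(t0,monitor.sense()["clock"])
```

```text
0.15 2.45
```

View pics/wrist1.png

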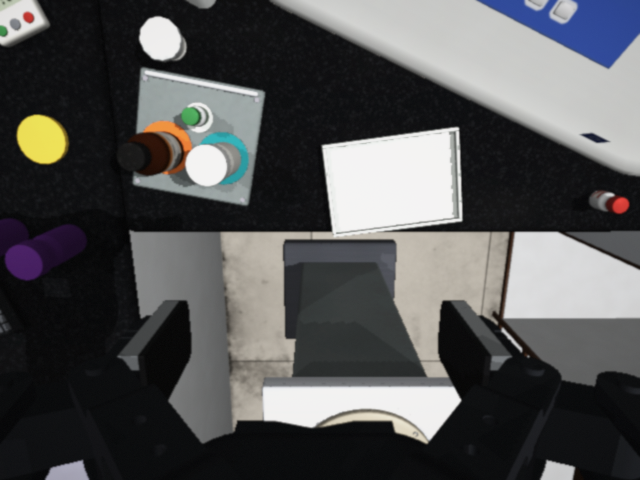

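The wrist view shows every target. Brown cap (132,155), white cap (207,165), green cap (191,116), tray corners about (323,145), (459,128), (461,220) and (334,235), red vial (610,202), yellow disc (43,139), pot (160,38).

Run:
```python
from h import *
w=dict(np.load("pics/wrist1.npz")); t=dict(np.load("pics/top0.npz"))
def go(f,n,lo,hi,z,box,k=2):
    m,b=blobs(f,lo,hi,box=box)
    for a in b[:k]:
        print(n,a,onz(f,*a[1],z).round(4))
    return m
go(w,"yellow",(25,150,150),(35,255,255),.008,(0,100,100,180))
go(w,"greencap",(45,100,60),(75,255,255),.055,(170,90,230,140))
go(w,"redcap",(0,150,150),(6,255,255),.045,(570,180,640,225)); go(w,"redcap",(174,150,150),(179,255,255),.045,(570,180,640,225))
go(w,"whitecap",(0,0,235),(179,20,255),.109,(180,135,250,195))
go(w,"potlid",(0,0,235),(179,20,255),.048,(130,10,200,70))
go(w,"blackcap",(0,0,0),(179,120,45),.115,(110,130,150,180))
# caddy plate: grey mask + pads -> convex hull of everything non-black
hsv=cv2.cvtColor(w["frame"],cv2.COLOR_RGB2HSV)
m=cv2.inRange(hsv,np.array((75,8,90)),np.array((110,60,200))); k=np.zeros_like(m);k[60:215,120:275]=255;m&=k
c,_=cv2.findContours(m,0,2); pts=np.vstack([x for x in c if cv2.contourArea(x)>60])
P=np.array([onz(w,*p[0],.008)[:2] for p in pts]).astype(np.float32)
r=cv2.minAreaRect(P); print("plate",r, cv2.boxPoints(r).round(4).tolist())
# pads: enclosing circle
for n,lo,hi in [("orange",(6,150,120),(18,255,255)),("teal",(83,80,80),(98,255,255))]:
  for f,box in[(w,(120,90,270,215)),(t,(220,210,300,280))]:
    m,_=blobs(f,lo,hi,box=box); ys,xs=np.nonzero(m)
    P=np.array([onz(f,x,y,.011)[:2] for x,y in zip(xs,ys)]).astype(np.float32)
    print(n,cv2.minEnclosingCircle(P))
m=cv2.inRange(hsv,np.array((0,0,150)),np.array((179,40,255)));k=np.zeros_like(m);k[120:240,315:470]=255;m&=k
c,_=cv2.findContours(m,0,2); c=max(c,key=cv2.contourArea)
P=np.array([onz(w,*p[0],.014)[:2] for p in c]).astype(np.float32); print("tray",cv2.minAreaRect(P))
# cross-check with top
for n,p in [("g",(.0,0,0))]: pass
x0=[cv2.resize(w["frame"][60:215,110:275,::-1],None,fx=2.4,fy=2.4),cv2.resize(w["frame"][130:285,555:640,::-1],None,fx=2.4,fy=2.4)]
cv2.imwrite("pics/crop1.png",np.hstack(x0))
```

```text
yellow (1833, [40.8, 138.8], [17, 115, 49, 49]) [0.515 0.422 0.008]
greencap (257, [190.2, 116.0], [181, 108, 19, 17]) [0.5418 0.2188 0.055 ]
redcap (186, [620.4, 204.8], [613, 198, 16, 15]) [ 0.4374 -0.294   0.045 ]
whitecap (1201, [205.9, 164.9], [187, 146, 39, 39]) [0.4927 0.1909 0.109 ]
potlid (1142, [159.7, 38.0], [141, 18, 38, 41]) [0.6237 0.2474 0.048 ]
blackcap (1558, [126.1, 155.0], [110, 130, 40, 50]) [0.5034 0.2696 0.115 ]
plate ((0.5145588517189026, 0.2264094203710556), (0.15100912749767303, 0.14456817507743835), 79.37841033935547) [[0.4296000003814697, 0.1655000001192093], [0.5716999769210815, 0.1388999968767166], [0.5995000004768372, 0.2872999906539917], [0.45739999413490295, 0.3138999938964844]]
orange ((0.5044019818305969, 0.2655940651893616), 0.032253097742795944)
orange ((0.5053288340568542, 0.26519593596458435), 0.031963858753442764)
teal ((0.4909999966621399, 0.19492585957050323), 0.033010970801115036)
teal ((0.4921235740184784, 0.19506658613681793), 0.033304985612630844)
tray ((0.4571723937988281, -0.024000532925128937), (0.2038794755935669, 0.1434548944234848), 89.93766021728516)
```

View pics/crop1.png

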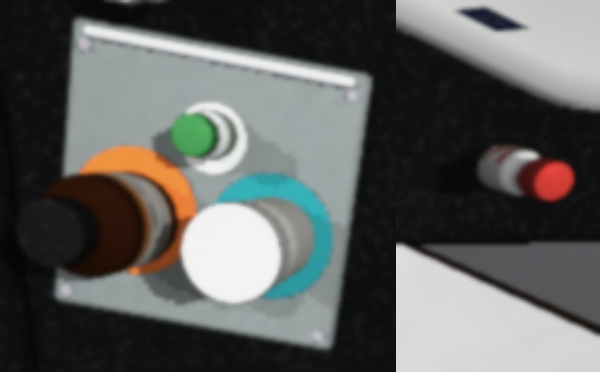

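Run:
```python
from h import *
w=dict(np.load("pics/wrist1.npz")); t=dict(np.load("pics/top0.npz")); s=dict(np.load("pics/scene0.npz"))
def tri(l):
    A=np.zeros((3,3));b=np.zeros(3)
    for f,u,v in l:
        o,d=ray(f,u,v);d/=np.linalg.norm(d);M=np.eye(3)-np.outer(d,d);A+=M;b+=M@o
    return np.linalg.solve(A,b)
for a in blobs(s,(0,0,225),(179,20,255),box=(270,245,310,285))[1]: print(a,onz(s,*a[1],.109))
print("pred", proj(s,(.4927,.1909,.109)))
for a in blobs(t,(0,0,235),(179,20,255),box=(255,230,285,265))[1]: print(a,onz(t,*a[1],.109)); tt=a[1]
m,b=blobs(s,(0,0,225),(179,20,255),box=(270,245,310,285))
print("tri",tri([(w,205.9,164.9),(s,*b[0][1])]))
# blackcap
for f,box,n in [(w,(112,130,140,180),'w'),(t,(230,232,262,262),'t'),(s,(245,265,285,300),'s')]:
    m=cv2.inRange(cv2.cvtColor(f["frame"],cv2.COLOR_RGB2HSV),np.array((0,0,25)),np.array((179,60,62)))
    k=np.zeros_like(m);x0,y0,x1,y1=box;k[y0:y1,x0:x1]=255;m&=k
    m=cv2.morphologyEx(m,cv2.MORPH_OPEN,np.ones((3,3),np.uint8)); nn,l,st,c=cv2.connectedComponentsWithStats(m)
    for i in range(1,nn):
        if st[i,4]>30: print("black",n,st[i],c[i].round(1),onz(f,*c[i],.115).round(4))
print("brown top expected px from pad", proj(w,(.505,.2654,.115)),proj(t,(.505,.2654,.115)))
for n,p in dict(a=(323,145),b=(459,128),c=(461,220),d=(334,235)).items(): print(n,onz(w,*p,.014).round(4))
for z in (0,.05,.1): print("instr edge z",z,[onz(w,*p,z)[:2].round(3).tolist() for p in [(470,100),(560,145),(620,173)]])
print("scene red",[ (a,onz(s,*a[1],.045)) for a in blobs(s,(0,150,100),(6,255,255),box=(330,180,420,260))[1]])
```

```text
(172, [288.0, 258.0], [279, 253, 19, 11]) [0.49152229 0.1955046  0.109     ]
pred [288.97139337 256.74018142]
(240, [269.5, 247.2], [261, 239, 18, 18]) [0.4926295  0.19084516 0.109     ]
(21, [265.2, 236.8], [261, 232, 9, 8]) [0.51774148 0.20155845 0.109     ]
tri [0.49315452 0.19228708 0.10622162]
black w [122 143  18  28 324] [132. 155.] [0.5034 0.2636 0.115 ]
black t [233 239  11  11  94] [238.3 243.5] [0.501  0.2647 0.115 ]
black s [245 265  33  19 464] [257.9 272.6] [0.5042 0.2754 0.115 ]
brown top expected px from pad [130.02953085 153.34269741] [238.05395283 241.86430005]
a [0.5073 0.068  0.014 ]
b [ 0.5276 -0.0995  0.014 ]
c [ 0.4112 -0.1129  0.014 ]
d [0.391  0.0529 0.014 ]
instr edge z 0 [[0.561, -0.115], [0.506, -0.235], [0.47, -0.319]]
instr edge z 0.05 [[0.559, -0.097], [0.509, -0.206], [0.477, -0.282]]
instr edge z 0.1 [[0.557, -0.079], [0.512, -0.177], [0.483, -0.246]]
scene red []
```

```bash
cat >> h.py <<'E'
from bench import env, kinematics, monitor, eyes, job
r=np.radians
def say(n):
    s=monitor.sense(); print(n,"t=%.1f gap=%.3f pos="%(s["clock"],s["finger_gap"]),s["position"].round(4),"F",s["contact_force"].round(1))
def pick(x,y,z,psi,effort,up=.22,vel=.2,slow=0):
    env.reach(np.array([x,y,up]),Q(psi)); env.movel(np.array([x,y,z]),velocity=vel)
    env.close_gripper(effort); say("gripped"); env.movel(np.array([x,y,up]),velocity=.2); say("lifted")
def place(x,y,z,psi,up=.22):
    # z: expected TCP height at contact
    env.reach(np.array([x,y,up]),Q(psi)); env.movel(np.array([x,y,z+.010]),velocity=.2)
    hit=env.movel(np.array([x,y,z-.004]),velocity=.03,guard=4); say("touch %s"%hit)
    env.release(); env.movel(np.array([x,y,up]),velocity=.25); say("placed")
def shot(n,name="wrist"):
    f=eyes.grab_frame(name); np.savez(f"pics/{n}.npz",**f); cv2.imwrite(f"pics/{n}.png",f["frame"][:,:,::-1]); return f
E
python3 - <<'E'
from h import *
pick(.4925,.193,.077,r(-11),50)
shot("w2")
E
```

```text
gripped t=4.8 gap=0.510 pos= [0.4928 0.1931 0.0779] F [-1.9 -0.8  5.9]
lifted t=5.7 gap=0.509 pos= [0.492  0.1929 0.2188] F [ 0.7  0.8 -0.5]
```

View pics/w2.png

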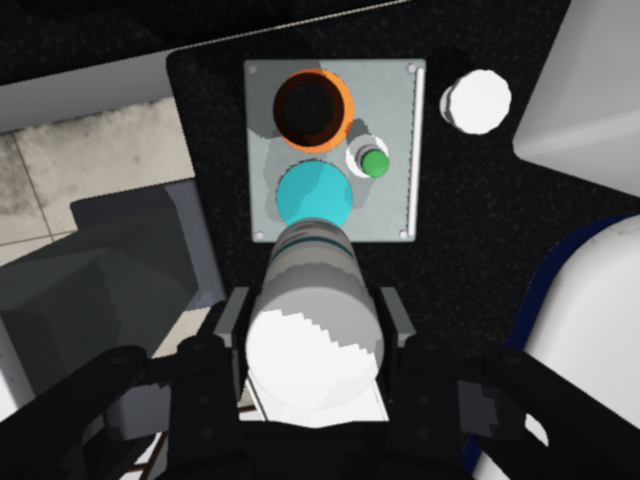

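White bottle gripped on the cap and hanging upright (gap 43 mm, as it should be). Placing it in the tray, then fetching the brown one.

Run:
```python
from h import *
place(.454,.019,.0709,r(64),up=.2)
pick(.5035,.2648,.011+.0955-.019-.003,r(64),60)
shot("w3")
```

```text
touch True t=8.4 gap=0.501 pos= [0.4549 0.0188 0.0709] F [ 0.5 -0.6  5.2]
placed t=9.6 gap=0.992 pos= [0.4534 0.0191 0.1988] F [-0.   0.9 -0.7]
gripped t=11.9 gap=0.400 pos= [0.504  0.2651 0.0854] F [-0.3  1.4  5.8]
lifted t=12.7 gap=0.396 pos= [0.5029 0.2646 0.2185] F [-0.3 -0.1 -1.3]
```

View pics/w3.png

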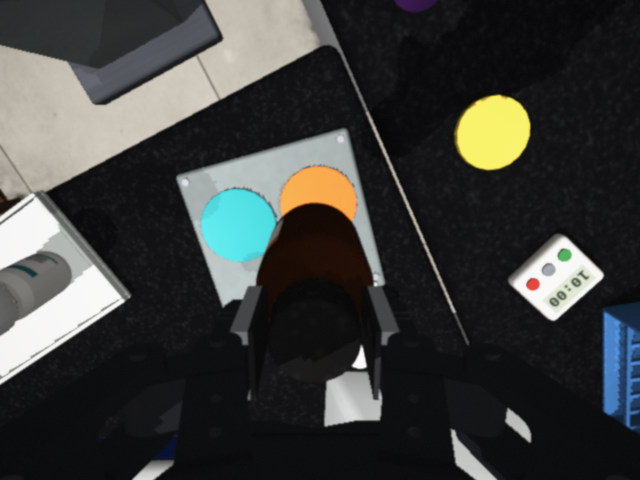

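Brown bottle held by its cap (34 mm gap read against 31 mm), upright. The white one is standing in the tray. Placing brown in the right slot, then one look at the cleared caddy.

Run:
```python
from h import *
place(.464,-.065,.0784,r(64),up=.22)
env.reach(np.array([.47,.12,.34]),Q(r(-90)))
f=shot("w4")
for n,lo,hi,z,box in [("orange",(6,150,120),(18,255,255),.011,None),("teal",(83,80,80),(98,255,255),.011,None),("yellow",(25,150,150),(35,255,255),.008,None),("green",(45,100,60),(75,255,255),.055,None)]:
    for a in blobs(f,lo,hi,100)[1][:2]: print(n,a,onz(f,*a[1],z).round(4))
```

```text
touch True t=15.2 gap=0.399 pos= [ 0.4647 -0.0652  0.0784] F [-0.3  1.3  6.1]
placed t=16.5 gap=0.998 pos= [ 0.4635 -0.0648  0.2187] F [-0.4  0.3 -0.4]
orange (2683, [182.9, 150.2], [154, 121, 59, 59]) [0.5049 0.2658 0.011 ]
teal (2729, [246.7, 162.1], [218, 133, 59, 59]) [0.4917 0.1952 0.011 ]
yellow (2317, [43.0, 140.8], [16, 114, 55, 55]) [0.515  0.4219 0.008 ]
green (322, [213.5, 115.1], [203, 106, 22, 20]) [0.5419 0.2189 0.055 ]
```

View pics/w4.png

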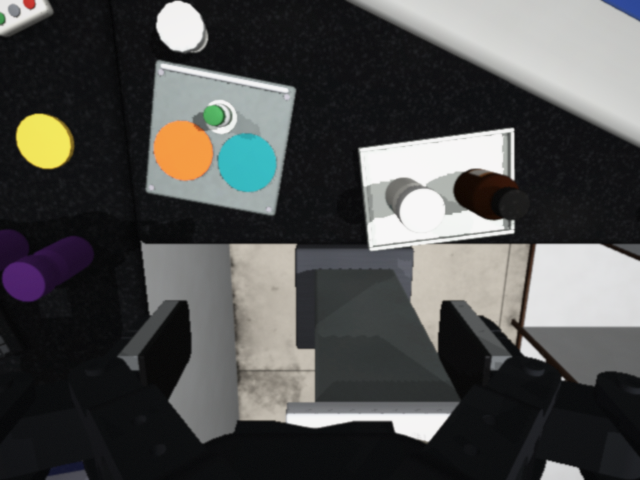

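Both bottles stand upright in the tray, white at (420,210) and brown at (490,195). The caddy is clear: green cap (214,115), mark (224,117). Now the green vial.

Run:
```python
from h import *
pick(.5419,.2192,.027,r(79),30,up=.2)
place(.515,.4219,.0251,r(79),up=.2)
env.reach(np.array([.47,.3,.34]),Q(r(-90)))
f=shot("w5")
for n,lo,hi,z,box in [("orange",(6,150,120),(18,255,255),.011,None),("teal",(83,80,80),(98,255,255),.011,None),("yellow",(25,150,150),(35,255,255),.008,None),("green",(45,100,60),(75,255,255),.053,None)]:
    for a in blobs(f,lo,hi,100)[1][:2]: print(n,a,onz(f,*a[1],z).round(4))
say("")
```

```text
gripped t=23.1 gap=0.242 pos= [0.5421 0.2192 0.0273] F [-0.9 -0.2  2.9]
lifted t=24.2 gap=0.241 pos= [0.5414 0.2191 0.1987] F [-0.9 -0.  -1.2]
touch True t=26.4 gap=0.238 pos= [0.5154 0.4221 0.025 ] F [-0.1  0.   4.5]
placed t=27.9 gap=1.000 pos= [0.5145 0.4216 0.1982] F [-0.1 -0.  -0.5]
orange (2638, [343.9, 150.3], [315, 122, 58, 58]) [0.5047 0.2664 0.011 ]
teal (2734, [406.7, 162.2], [378, 133, 59, 59]) [0.4916 0.1956 0.011 ]
yellow (940, [208.2, 147.0], [178, 114, 54, 55]) [0.5081 0.4182 0.008 ]
green (313, [194.5, 142.5], [185, 133, 20, 20]) [0.5153 0.4205 0.053 ]
 t=30.3 gap=0.999 pos= [0.47   0.3001 0.3398] F [0.  1.1 1.1]
```

View pics/w5.png

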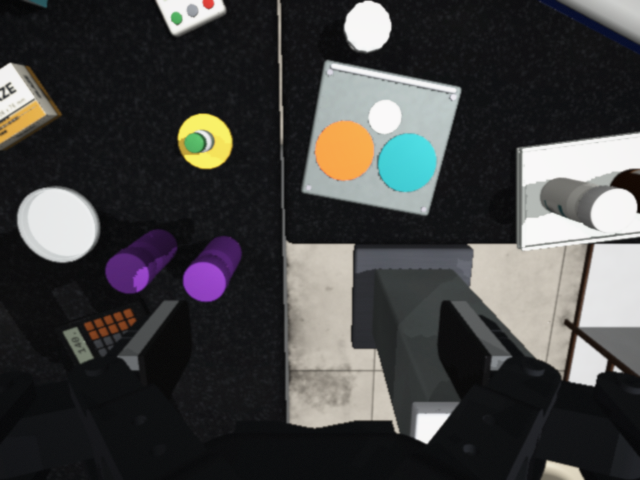

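Green vial stands on the yellow disc, cap at (195,142). That is about 1.5 mm from the disc centre measured earlier, and the mark at (385,117) is free. Next I measure the mark and take a low look at red.

Run:
```python
from h import *
f=dict(np.load("pics/w5.npz"))
for a in blobs(f,(0,0,225),(179,25,255),100,box=(360,95,410,140))[1]: print("mark",a,onz(f,*a[1],.010))
env.reach(np.array([.4373,-.2943,.2]),Q(r(64)))
f=shot("w6")
for lo,hi in [((0,150,100),(6,255,255)),((174,150,100),(179,255,255))]:
    for a in blobs(f,lo,hi,60)[1][:3]: print(a,onz(f,*a[1],.045))
say("")
```

```text
mark (857, [384.7, 116.3], [369, 100, 32, 34]) [0.54113757 0.2224471  0.01      ]
(594, [313.3, 215.9], [300, 203, 28, 27]) [ 0.43617664 -0.29521333  0.045     ]
 t=33.6 gap=0.999 pos= [ 0.4374 -0.2941  0.2001] F [-0.3  0.2 -1.4]
```

View pics/w6.png

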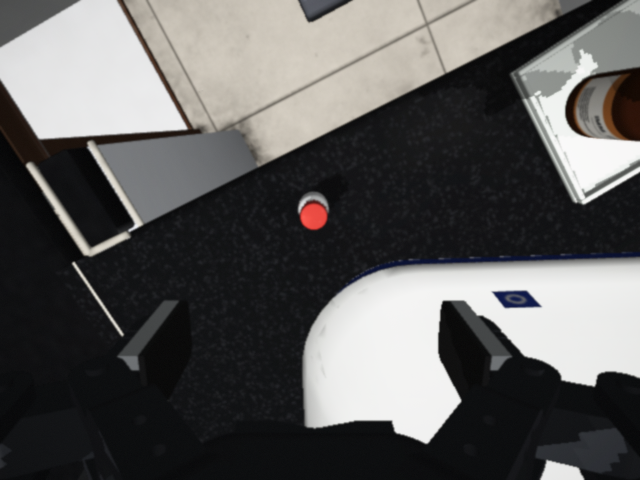

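Run:
```python
from h import *
f=dict(np.load("pics/w6.npz")); c=np.array([.4365,-.295])
n=np.array([np.sin(r(64)),-np.cos(r(64))])  # normal to jaw dir, to instrument
j=np.array([np.cos(r(64)),np.sin(r(64))])
for p in [(330,300),(350,280),(370,268),(400,262),(500,260),(600,257)]:
    print(p,[(((onz(f,*p,z)[:2]-c)@n).round(3),((onz(f,*p,z)[:2]-c)@j).round(3)) for z in (.02,.06,.1)])
```

```text
(330, 300) [(np.float64(0.078), np.float64(0.014)), (np.float64(0.06), np.float64(0.012)), (np.float64(0.042), np.float64(0.01))]
(350, 280) [(np.float64(0.06), np.float64(0.03)), (np.float64(0.044), np.float64(0.026)), (np.float64(0.028), np.float64(0.023))]
(370, 268) [(np.float64(0.049), np.float64(0.046)), (np.float64(0.035), np.float64(0.041)), (np.float64(0.02), np.float64(0.035))]
(400, 262) [(np.float64(0.044), np.float64(0.071)), (np.float64(0.03), np.float64(0.062)), (np.float64(0.017), np.float64(0.053))]
(500, 260) [(np.float64(0.042), np.float64(0.153)), (np.float64(0.029), np.float64(0.134)), (np.float64(0.015), np.float64(0.115))]
(600, 257) [(np.float64(0.04), np.float64(0.234)), (np.float64(0.027), np.float64(0.205)), (np.float64(0.013), np.float64(0.176))]
```

The red vial at (314,216) is the only one, alone on bare worktop. The instrument edge comes within 2–4 cm, so I'll lean the gripper 20° toward the robot, with the jaw axis still level so the vial stays upright.

```bash
cat >> h.py <<'E'
def QT(psi,tilt):
    z=np.array([np.cos(psi),np.sin(psi),0]); n=np.array([np.sin(psi),-np.cos(psi),0])
    x=np.sin(tilt)*n+np.array([0,0,-np.cos(tilt)]); y=np.cross(z,x)
    return Rn.from_matrix(np.stack([x,y,z],1)).as_quat(), x
E
python3 - <<'E'
from h import *
f=dict(np.load("pics/w6.npz"))
q,x=QT(r(80),r(20)); G=np.array([.4367,-.2948,.036]); T=G+.017*x
for p in [T+[0,0,.17],T,np.array([.5412,.2224,.046])+.017*x,np.array([.5412,.2224,.2])]:
    k=kinematics.ik(p,q); print(p.round(4),None if k is None else k.round(2))
env.reach(T+[0,0,.17],q)
hit=env.movel(T,velocity=.1,guard=10); say("down %s"%hit)
if not hit:
    env.close_gripper(30); say("gripped"); env.movel(T+[0,0,.19],velocity=.2); say("lifted"); shot("w7");
E
```

```text
[ 0.4424 -0.2958  0.19  ] [-0.93  0.21  1.78  0.3   0.91 -2.48]
[ 0.4424 -0.2958  0.02  ] [-0.93  0.5   1.94  0.51  0.5  -2.74]
[0.5469 0.2214 0.03  ] [ 0.25  0.58  1.74 -0.29  0.52 -0.92]
[0.5412 0.2224 0.2   ] [ 0.25  0.33  1.6  -0.18  0.9  -1.05]
down False t=36.0 gap=1.002 pos= [ 0.4426 -0.296   0.0205] F [ 0.3  0.7 -0.1]
gripped t=36.6 gap=0.243 pos= [ 0.4425 -0.2959  0.0202] F [-1.5  0.3  2.2]
lifted t=37.7 gap=0.238 pos= [ 0.4421 -0.2954  0.2088] F [-0.4  0.8 -0.4]
```

View pics/w7.png

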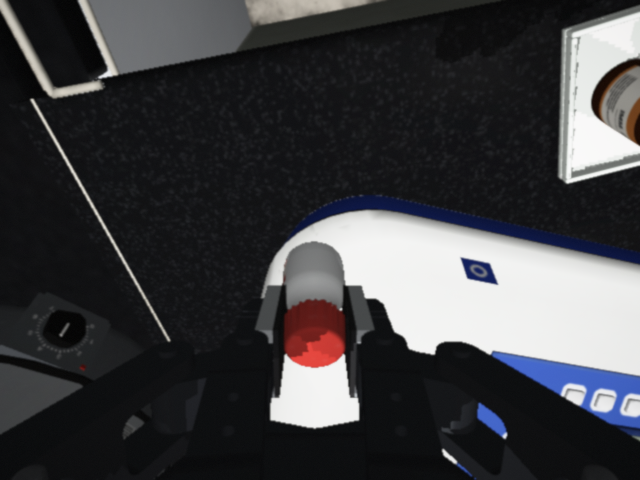

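Run:
```python
from h import *
q,x=QT(r(80),r(20))
env.reach(np.array([.41,-.05,.24]),q)
T=np.array([.5412,.2224,.0])+.017*x; T[2]=.0302
env.reach(T+[0,0,.12],q); env.movel(T+[0,0,.01],velocity=.15)
hit=env.movel(T-[0,0,.004],velocity=.03,guard=4); say("touch %s"%hit)
env.release(); env.movel(T+[-.01,0,.17],velocity=.25); say("placed")
env.reach(np.array([.47,.25,.34]),Q(r(-90)))
f=shot("w8")
for n,lo,hi,z,box in [("red",(0,150,100),(5,255,255),.055,(250,50,500,200)),("green",(45,100,60),(75,255,255),.053,None),("mark",(0,0,200),(179,25,255),.01,(310,90,370,145)),("potlid",(0,0,235),(179,20,255),.048,(270,0,360,60))]:
    for a in blobs(f,lo,hi,60,box=box)[1][:2]: print(n,a,onz(f,*a[1],z).round(4))
say("")
```

```text
touch True t=41.2 gap=0.241 pos= [0.5475 0.2215 0.0301] F [ 0.2 -0.7  4. ]
placed t=42.7 gap=1.002 pos= [0.5363 0.2212 0.1987] F [ 0.3  0.6 -1.2]
red (282, [341.3, 115.3], [332, 106, 19, 20]) [0.5417 0.2226 0.055 ]
green (338, [145.9, 142.5], [135, 133, 23, 20]) [0.5153 0.4195 0.053 ]
green (86, [126.7, 17.8], [122, 13, 10, 11]) [0.6294 0.4251 0.053 ]
mark (334, [342.1, 115.1], [325, 99, 31, 36]) [0.5424 0.219  0.01  ]
potlid (1638, [315.3, 25.8], [293, 2, 45, 48]) [0.6236 0.2484 0.048 ]
 t=45.2 gap=0.998 pos= [0.47   0.25   0.3398] F [ 0.5 -0.3 -0.5]
```

View pics/w8.png

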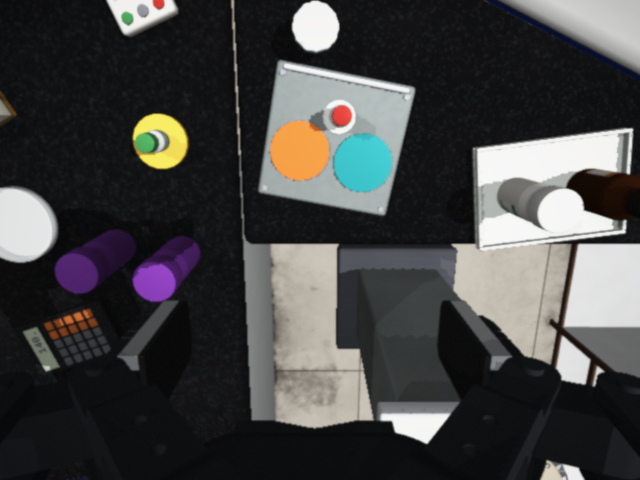

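Red vial is upright on the mark, cap (341,115): measured (.5417,.2226) against the mark at (.5411,.2224). Green is still on the disc. Both are within 2 mm. Now locating the caps in the tray and returning the brown bottle.

Run:
```python
from h import *
f=dict(np.load("pics/w8.npz")); g=dict(np.load("pics/w4.npz"))
for f,bx in((f,(525,175,590,240)),(g,(390,175,450,240))):
    m=cv2.inRange(cv2.cvtColor(f["frame"],cv2.COLOR_RGB2HSV),np.array((0,0,235)),np.array((179,20,255)))
    k=np.zeros_like(m);x0,y0,x1,y1=bx;k[y0:y1,x0:x1]=255;m&=k;m=cv2.morphologyEx(m,cv2.MORPH_OPEN,np.ones((9,9),np.uint8))
    c,_=cv2.findContours(m,0,2);c=max(c,key=cv2.contourArea);(u,v),R=cv2.minEnclosingCircle(c);print("white",u,v,R,onz(f,u,v,.102))
m=cv2.inRange(cv2.cvtColor(g["frame"],cv2.COLOR_RGB2HSV),np.array((0,0,20)),np.array((179,80,70)));k=np.zeros_like(m);k[180:225,490:535]=255;m&=k
m=cv2.morphologyEx(m,cv2.MORPH_OPEN,np.ones((9,9),np.uint8));c,_=cv2.findContours(m,0,2)
for x in c: (u,v),R=cv2.minEnclosingCircle(x);print("brown",u,v,R,onz(g,u,v,.108))
pick(.464,-.065,.0784,r(64),60,up=.24)
place(.5048,.2660,.0854,r(64),up=.22)
```

```text
white 565.7577514648438 216.00515747070312 27.659587860107422 [0.4504251  0.01336152 0.102     ]
white 418.2030944824219 221.19639587402344 33.35249328613281 [0.4453862  0.02142721 0.102     ]
brown 517.441162109375 205.5 18.613134384155273 [ 0.46162164 -0.06706923  0.108     ]
gripped t=49.5 gap=0.396 pos= [ 0.4645 -0.065   0.0792] F [-0.3  1.6  6. ]
lifted t=50.5 gap=0.391 pos= [ 0.4635 -0.0648  0.2388] F [ 0.3  0.1 -2. ]
touch True t=52.9 gap=0.396 pos= [0.5054 0.2661 0.0863] F [ 0.4 -0.   4.3]
placed t=54.1 gap=0.993 pos= [0.5042 0.2658 0.2184] F [-0.5  0.5  0.8]
```

Run:
```python
from h import *
pick(.454,.019,.0709,r(-11),50,up=.22)
place(.4916,.1954,.0779,r(-11),up=.24)
env.reach(np.array([.47,.25,.36]),Q(r(-90)))
f=shot("w9"); shot("top9","top"); shot("scene9","scene")
for n,lo,hi,z,box in [("red",(0,150,100),(5,255,255),.055,(250,50,500,200)),("green",(45,100,60),(75,255,255),.053,None),("whitecap",(0,0,235),(179,20,255),.109,(320,130,400,200)),("potlid",(0,0,235),(179,20,255),.048,(270,0,360,60))]:
    for a in blobs(f,lo,hi,60,box=box)[1][:2]: print(n,a,onz(f,*a[1],z).round(4))
say("")
a=cv2.resize(f["frame"][0:225,100:420,::-1],None,fx=1.6,fy=1.6)
t=dict(np.load("pics/scene9.npz"))["frame"][240:365,180:330,::-1]; t=cv2.resize(t,(288,240),interpolation=cv2.INTER_CUBIC)
c=np.zeros((360,800,3),np.uint8); c[:,:512]=a; c[:240,512:]=t; cv2.imwrite("pics/c9.png",c)
```

```text
gripped t=56.5 gap=0.504 pos= [0.4544 0.0189 0.0716] F [-0.7 -0.   6.7]
lifted t=57.4 gap=0.507 pos= [0.4535 0.0191 0.2189] F [ 0.   0.3 -0.3]
touch True t=59.4 gap=0.509 pos= [0.492  0.1955 0.0787] F [-0.2  0.1  4.7]
placed t=60.7 gap=0.995 pos= [0.491  0.1953 0.2386] F [ 0.2 -0.1  0. ]
red (258, [339.9, 115.2], [331, 106, 18, 19]) [0.5417 0.2227 0.055 ]
green (308, [152.8, 141.2], [143, 132, 21, 19]) [0.5153 0.4195 0.053 ]
green (78, [134.5, 21.4], [130, 17, 10, 10]) [0.6299 0.4255 0.053 ]
whitecap (1462, [372.3, 168.1], [351, 147, 43, 43]) [0.4934 0.1947 0.109 ]
potlid (1422, [315.3, 29.5], [295, 7, 42, 46]) [0.6237 0.2482 0.048 ]
 t=62.2 gap=0.999 pos= [0.47   0.2499 0.3595] F [-0.3  0.5 -0.3]
```

View pics/c9.png

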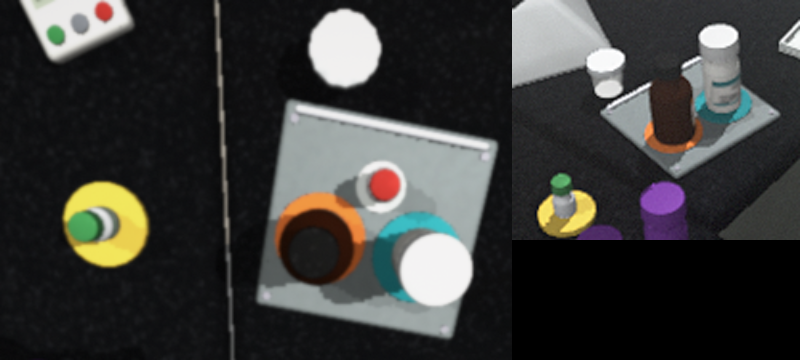

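Run:
```python
from h import *
f=dict(np.load("pics/w9.npz")); g=cv2.cvtColor(f["frame"],cv2.COLOR_RGB2HSV)
m=cv2.inRange(g,np.array((0,0,15)),np.array((179,90,70)));k=np.zeros_like(m);k[135:182,272:322]=255;m&=k
m=cv2.morphologyEx(m,cv2.MORPH_OPEN,np.ones((9,9),np.uint8));c,_=cv2.findContours(m,0,2)
for x in c: (u,v),R=cv2.minEnclosingCircle(x);print("brown",u,v,R,onz(f,u,v,.115))
print(proj(f,(.505,.266,.115)))
job.hand_in()
```

```text
brown 295.5806579589844 157.39784240722656 15.83052921295166 [0.50384095 0.26637548 0.115     ]
[295.97503245 156.11762309]
the job is handed in; nothing more can be done
```

The swap is done in the order asked and handed in at about 62 s, well under the 123 s limit. The gripper was clear of everything at hand-in.

- **Sequence:** Both bottles went into the side tray first. Then the green vial went to the yellow disc and the red vial to the caddy mark. The brown bottle went back to the orange pad next, and the white one to the teal pad last.
- **Final positions:** In the last images all four items stand upright. Distance from each target centre, by my measurement:

| Item | Target | Off centre |
|---|---|---|
| Red vial | caddy mark | about 0.6 mm |
| Brown bottle | orange pad | about 1 mm |
| White bottle | teal pad | about 2 mm |
| Green vial | yellow disc | about 2.5 mm |

- **White pot:** It reads within about 1 mm of where it started.
- **Checks that disagreed:** The camera views differed by about 1–2 mm on the green vial. My circle fits on the white cap in the tray picked up tray pixels and were unusable. I regripped the white bottle at the position where I had released it, and the grip was good.

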